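# Take the rock out of a bonding stand, then weight a glued accent

## Task

The bonding stand rocks because the levelling foot at one corner is screwed up clear of the table. Turn its black knob clockwise until the rubber foot just touches the table and bears lightly - do not lean on it and do not jack the stand up - and let go of the knob. Then take the brass weight from the table at the left of the stand and gently set it upright on the middle of the circular green accent on the stand, to hold it down while the glue sets, leaving the stand and the accents where they are.

Things in the scene. Friction and masses are not known exactly. Their poses are not given: they have to be found in the camera images.
- stand: loose bonding stand, about 3.6 kg: plate 280 (x) x 220 (y) mm, its top 42 mm above the table, a 24 mm high fence along the far (+x) and left (+y) edges. Origin on the table under the plate's centre, z up. Fixed rubber feet at (-120,90), (120,90), (120,-90) mm, levelling foot at (-120,-90). With that foot in the air, some 5 to 6 N down on its corner tips the stand.
- levelling_foot: black fluted round knob, 40 mm diameter, 23 mm high, on a steel spindle with a 48 mm rubber sole below; all turn as one. Origin on its axis at mid-height of the knob, about 40 mm above the plate; z up. Clockwise from above screws it down, 10 mm a turn. The brass bush below the knob is 11 mm high. The sole starts a few mm (at least 2) above the table; exact gap and length unknown.
- worktable: fixed table, grey top at z = 0, its origin is of no use. In the air the foot turns against 0.05 N m; bearing on the table the sole drags: about 0.015 (at rest) to 0.025 N m (turning) more for each N it bears. The sole springs, so 1 mm (0.63 rad of turn) past first touch bears about 8 N; from about 16 N it jacks the stand off another foot. The thread stays where it is let go.
- brass_weight: brass hold-down weight, 0.48 kg, standing on the table left of the stand: round body of 42 mm diameter up to 33 mm height, then a neck and a smaller head, 56 mm in all. Origin: centre of its underside, z up. Grip it across the body.
- dot_accent: round accent (dot) of a sign letter, 47 mm in diameter, 48 mm high, about 40 g, flat green face on top, gold sides; it stands loose on the plate some 110 mm from the knob. Origin: centre of its underside, z up.
- circ_accent: circumflex accent, 46 x 95 mm, 48 mm high, green face up, on the plate near the far fence; a bystander. Origin: centre of its underside.
- grave_accent: drop-shaped accent, 60 x 38 mm, 48 mm high, green face up, on the plate near the left fence; a bystander. Origin: centre of its underside.
- glue_bottle: white glue bottle with red tip, 35 mm in diameter, 104 mm high, standing on the table near the weight; a bystander. Origin: centre of its underside.

How it is judged:
By the outcome, as a careful person would: the job done as asked, in the order asked, and still so for the second after the job is handed in, with the robot touching nothing.
It also fails if it takes over 72 s, if anything falls off the work surface, if the arm or the gripper's body presses on something with over 40 N, if the wrist force passes 120 N, or if a joint passes its speed limit or range.

## Robot

A 6-joint arm with a two-finger parallel gripper is mounted at the origin on a cart in front of the work surface, level with it; the furniture and walls round the work are solid. World frame = base frame: x ahead of the robot, y to its left, z up, the work surface at z = 0. Lengths are in m, angles in rad, forces in N, time in s.
With the tool pointing down it reaches from about 0.375 to 0.975 m from the base axis. Payload 3.8 kg.
Tool frame: the origin (TCP) lies midway between the tips of the shut fingers; the grasp point (between the pads) lies 19 mm behind it; z points along the fingers, y is the line along which they close (so a half turn about z gives the same grasp; the last joint's range is limited). The gripper opens to 88 mm and grips with 3 to 60 N. Pads are 18 mm wide; open, the fingers measure 123 mm over their backs; the gripper's body (75 mm by 187 mm) begins 45 mm behind the grasp point.
Start: joints at [1.302, 0.264, 1.604, -0, 1.274, -0.037], TCP at [0.155, 0.657, 0.239] pointing down, gripper open.
Joint ranges: [-2.63, 2.63], [-0.94, 2.18], [0.31, 2.57], [-1.31, 4.45], [0, 2.66], [-2.55, 2.55]. Speed limits (rad/s): [2.57, 2.57, 3.14, 3.14, 3.14, 3.14].

## Interface

Orientations are given as a rotation vector (axis times angle).
In Python, from cell import manip, inverse_kinematics, cams, order gives the robot as it stands. Calls block until the motion is done:
- manip.move_pose(position, orientation): joint-space move of the TCP to a pose.
- manip.move_linear(position, rate=0.15, rot=None): straight line of the TCP; rot=None keeps the orientation; rate is the mean speed in m/s.
- manip.set_joints(angles): joint-space move.
- manip.set_gripper(opening, force=None): finger opening in m; force is the grip in N (None keeps the last); returns when the fingers have stopped.
- manip.dwell(seconds).
- inverse_kinematics(position, orientation): joint angles nearest the present ones, or None.
- manip.state(): the state.
- cams.capture(name): name is "scene" or "top" or "wrist"; returns a dict with "image" (420x560x3 uint8, blue, green, red), "z_map" (420x560 float32, m along the optical axis (not along the pixel's ray), 0 where there is no reading), "intrinsics" (3x3 intrinsics, pixels), "k1" (the pictures are not rectified: a ray, as slopes to the right and down, at radius r is drawn at 1 + k1 r^2 times it, then the intrinsics apply), "position" and "orientation" of the camera in the world; the wrist camera has in their place "T_tool_cam" (4x4, takes a point from camera to tool coordinates, whose origin is the TCP and whose axes are the flange's). Camera axes: x right, y down, z forward; pixel columns grow to the right and rows downward; lengths in m; the calibration is good to about 2 mm. A picture is of the moment at which its call begins: read the wrist's pose just before it.
A pose or a line that the arm cannot do raises manip.IKError and nothing moves.
- order.close_job(): hands the job in; it is judged then, once.
The state is a dict: "clock": time; "joint_pos": joint angles; "joint_velocities": joint speeds; "tau": joint torques, N m; "tool_pos": TCP position; "tcp_rot": TCP orientation; "contact_force": force on the tool from outside, world axes, zero at the start; "moment": the same for the moment, N m; "gripper_width": finger opening in m; "grasp_force": force on a finger pad.
Only numpy, scipy, OpenCV 4.12 (cv2) and the standard library are available. Lean on these libraries where they do the work, as an engineer would, in place of code of your own. Each camera call takes 0.05 s, during which the arm holds its last target. There are 200 camera calls.

## Working session

There is one attempt and no reset: what is moved stays moved. The work goes in short steps, each a Python script; the robot and the scene stay as the last script left them, time stands still between calls to the robot, and variables do not carry over. Pictures are saved under pics/ and viewed, at most 10 in all, crops included, and the job is handed in when it is done.

```bash
ls; mkdir -p pics; python3 - <<'E'
from cell import manip,cams
import cv2,numpy as np
for n in("scene","top"):
    c=cams.capture(n);cv2.imwrite(f"pics/{n}0.png",c["image"]);print(n,c["intrinsics"],c["k1"],c["position"],c["orientation"])
    np.savez(f"pics/{n}0.npz",**c)
s=manip.state();print({k:np.round(v,3) for k,v in s.items()})
E
```

```text
pics
scene [[534.15971368   0.         280.33656953]
 [  0.         534.15971368 202.63812874]
 [  0.           0.           1.        ]] -0.13586225806225982 [-0.49409772 -0.66813777  0.54403509] [-1.93299916  1.05795627 -0.58552418]
top [[396.32775539   0.         278.75275995]
 [  0.         396.32775539 210.7339939 ]
 [  0.           0.           1.        ]] -0.012528103964168476 [0.41619839 0.03345279 0.95602415] [-2.14302453  2.16244394 -0.18332641]
{'clock': np.float64(0.1), 'joint_pos': array([ 1.302,  0.265,  1.605, -0.   ,  1.274, -0.037]), 'joint_velocities': array([-0.001, -0.003, -0.002,  0.   ,  0.   , -0.001]), 'tau': array([ 1.0000e-03, -5.0362e+01, -3.5807e+01,  7.3000e-02,  2.3000e-02,
       -0.0000e+00]), 'tool_pos': array([0.155, 0.656, 0.238]), 'tcp_rot': array([-3.63e-01, -3.12e+00,  3.00e-03]), 'contact_force': array([-0.555, -0.134, -0.722]), 'moment': array([-0.004, -0.036,  0.025]), 'grasp_force': np.float64(0.0), 'gripper_width': np.float64(0.088)}
```

View pics/top0.png

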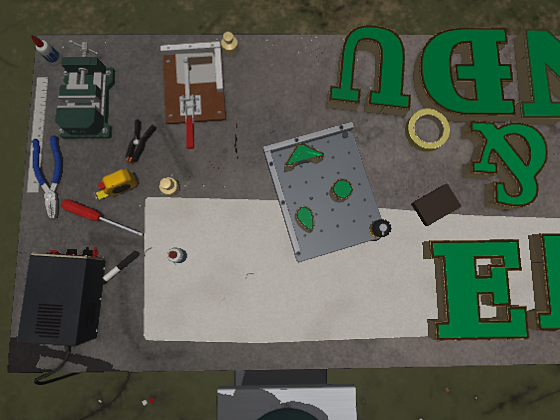

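View pics/scene0.png

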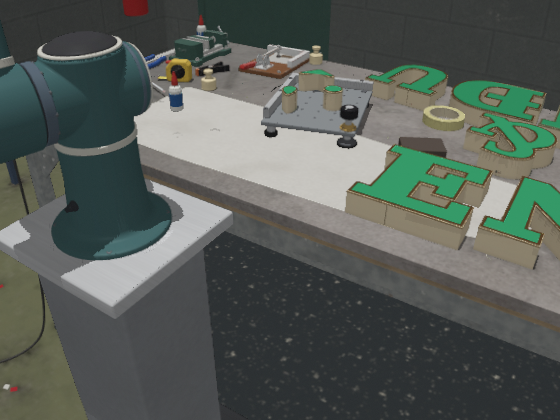

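```bash
cat > h.py <<'E'
import numpy as np,cv2
from scipy.spatial.transform import Rotation as R
from scipy.optimize import least_squares
def cloud(c,T=None):
    """world points HxWx3 (nan where no depth); T = 4x4 world<-cam"""
    K=c["intrinsics"];h,w=c["z_map"].shape
    v,u=np.mgrid[:h,:w].astype(float)
    d=np.dstack([(u-K[0,2])/K[0,0],(v-K[1,2])/K[1,1]]);s=d.copy()
    for _ in range(15): s=d/(1+float(c["k1"])*(s**2).sum(2,keepdims=True))
    z=np.where(c["z_map"]>0,c["z_map"],np.nan)[...,None]
    P=np.dstack([s*z,z])
    if T is None: T=np.eye(4);T[:3,:3]=R.from_rotvec(c["orientation"]).as_matrix();T[:3,3]=c["position"]
    return P@T[:3,:3].T+T[:3,3]
def blob(P,m,seed):
    n,l=cv2.connectedComponents(m.astype(np.uint8));y,x=np.nonzero(l);i=np.argmin((x-seed[0])**2+(y-seed[1])**2)
    return P[l==l[y[i],x[i]]]
def circ(p):
    (x,y),r=cv2.minEnclosingCircle(p[:,:2].astype(np.float32)*1000);return np.round([x,y,r],1),np.round(np.nanmedian(p,0)*1000,1),np.round(np.nanmean(p,0)*1000,1),len(p)
def green(im):
    b,g,r=[im[...,i].astype(int) for i in range(3)];return (g>r+30)&(g>b+20)
def tool_T(s):
    T=np.eye(4);T[:3,:3]=R.from_rotvec(s["tcp_rot"]).as_matrix();T[:3,3]=s["tool_pos"];return T
E
python3 - <<'E'
from h import *
c=dict(np.load("pics/top0.npz"));P=cloud(c);z=P[...,2];g=green(c["image"])
print("table",[P[v,u].round(4) for u,v in((220,270),(120,160),(420,180))])
for n,s in(("dot",(343,190)),("circ",(304,155)),("grave",(305,217))): print(n,circ(blob(P,g&(z>.075)&(z<.1),s)))
yy,xx=np.mgrid[:420,:560]
near=lambda s,r:(xx-s[0])**2+(yy-s[1])**2<r*r
for n,s,lo in(("knob",(380,228),.075),("weight",(169,186),.025),("whead",(169,186),.045),("bottle",(177,256),.05)):
    print(n,circ(blob(P,(z>lo)&near(s,22),s)))
pl=(abs(z-.042)<.006)&near((320,190),75);q=P[pl]
A=np.c_[q[:,:2],np.ones(len(q))];print("plane",np.linalg.lstsq(A,q[:,2],rcond=None)[0])
m=((z>.03)&near((325,190),95)&(xx<385)).astype(np.uint8)
p=P[(z>.034)&near((325,190),95)&(xx<388)]
print("stand rect",cv2.minAreaRect((p[:,:2]*1000).astype(np.float32)))
E
```

```text
table [array([0.4188, 0.1541, 0.005 ]), array([6.903e-01, 4.048e-01, 1.000e-04]), array([ 6.353e-01, -3.395e-01, -6.000e-04])]
dot (array([ 596.1, -127.1,   19.6]), array([ 596.7, -126.8,   91.5]), array([ 596.3, -126.8,   91.5]), 229)
circ (array([665. , -44.1,  41.2]), array([676.3, -38.7,  91.6]), array([676.8, -40.4,  91.5]), 319)
grave (array([530. , -44.5,  24.7]), array([532.3, -42.8,  91.3]), array([532.2, -43. ,  91.2]), 213)
knob (array([ 508.5, -212.2,   20. ]), array([ 508.1, -209.8,   93.2]), array([ 507.6, -210.2,   92.1]), 270)
weight (array([619.8, 278.3,  21.2]), array([616.5, 274.3,  32.3]), array([617.2, 275.2,  40.2]), 245)
whead (array([620.7, 277.6,  13.6]), array([619.2, 277. ,  54.7]), array([619.4, 277.3,  54.5]), 102)
bottle (array([454.8, 251.2,  17.3]), array([453.3, 246.8,  64.8]), array([453.8, 247.6,  69.2]), 186)
plane [ 1.00981417e-03 -7.62121712e-05  4.19710533e-02]
stand rect ((648.8661499023438, -110.23362731933594), (366.0914306640625, 281.5611267089844), 16.010292053222656)
```

```bash
cat >> h.py <<'E'
def rot(psi): return (R.from_euler('z',psi)*R.from_euler('x',np.pi)).as_rotvec()
E
python3 - <<'E'
from h import *
from cell import manip,cams,inverse_kinematics as ik
for d in range(-180,180,30):
    j=ik([.508,-.211,.2],rot(np.radians(d)));print(d,None if j is None else np.round(j,2))
p=[.508,-.211,.21]
js=[(j[5],d) for d in range(-180,180,5) if (j:=ik(p,rot(np.radians(d)))) is not None]
ok=[x for x in js if x[0]>-2.4];a=min(ok);print(a,max(js))
manip.move_pose(p,rot(np.radians(a[1])))
manip.dwell(.3)
s=manip.state();c=cams.capture("wrist");np.savez("pics/w1.npz",**c,S=tool_T(s)@c["T_tool_cam"]);cv2.imwrite("pics/w1.png",c["image"])
print(c["T_tool_cam"].round(3),s["clock"],s["tool_pos"],s["joint_pos"],s["contact_force"],s["moment"])
for _ in range(5): manip.dwell(.05);s=manip.state();print(s["contact_force"].round(2),s["moment"].round(3))
E
```

```text
-180 [-0.44  0.06  1.92  0.    1.17 -2.01]
-150 [-0.44  0.06  1.92 -0.    1.17 -2.53]
-120 None
-90 None
-60 [-0.44  0.06  1.92 -0.    1.17  2.18]
-30 [-0.44  0.06  1.92 -0.    1.17  1.66]
0 [-0.44  0.06  1.92 -0.    1.17  1.13]
30 [-0.44  0.06  1.92 -0.    1.17  0.61]
60 [-0.44  0.06  1.92 -0.    1.17  0.08]
90 [-0.44  0.06  1.92  0.    1.17 -0.44]
120 [-0.44  0.06  1.92  0.    1.17 -0.96]
150 [-0.44  0.06  1.92  0.    1.17 -1.49]
(np.float64(-2.3588164137567627), -160) (np.float64(2.52810549182736), -80)
[[ 0.    -0.958 -0.288  0.074]
 [ 1.     0.     0.     0.   ]
 [ 0.    -0.288  0.958 -0.147]
 [ 0.     0.     0.     1.   ]] 3.675 [ 0.50810448 -0.2107583   0.20998948] [-4.38484855e-01  4.86510216e-02  1.90522248e+00  1.66521548e-05
  1.18777900e+00 -2.35881075e+00] [-0.45745025 -0.31444172  0.44932011] [ 0.00626473 -0.03034271 -0.02994593]
[0.47 0.2  0.25] [ 0.038 -0.022  0.021]
[-0.08  0.22 -0.14] [ 0.034 -0.048 -0.023]
[-0.15  0.11 -0.59] [-0.025  0.014 -0.008]
[-0.19  0.7   0.41] [ 0.021  0.019 -0.024]
[-0.59  0.01 -0.15] [ 0.043 -0.005  0.008]
```

View wrist.

View pics/w1.png

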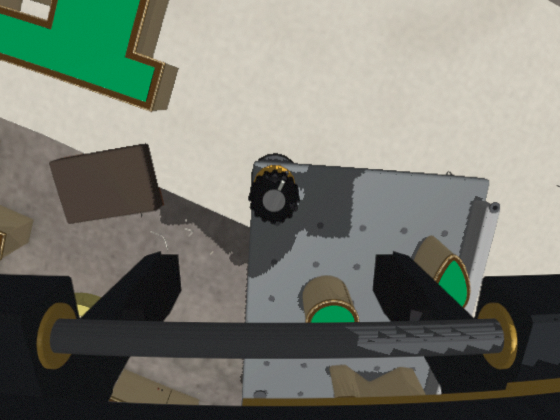

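```bash
python3 - <<'E'
from h import *
c=dict(np.load("pics/w1.npz"));P=cloud(c,c["S"]);z=P[...,2];d=np.hypot(P[...,0]-.508,P[...,1]+.211)
p=P[(z>.088)&(z<.1)&(d<.03)];print(circ(p)); print(p.min(0),p.max(0))
for lo,hi in((.09,.1),(.07,.09),(.055,.07),(.044,.055),(.036,.044)):
    q=P[(z>lo)&(z<hi)&(d<.05)];print(lo,len(q),q.min(0).round(4) if len(q) else 0,q.max(0).round(4) if len(q) else 0)
g=green(c["image"]);q=P[g&(z>.08)&(z<.1)&(np.hypot(P[...,0]-.596,P[...,1]+.127)<.035)];print("dot",circ(q) if len(q) else 0)
E
```

```text
(array([ 507.6, -213.3,   20.3]), array([ 506.1, -213.5,   94.5]), array([ 506.3, -213.4,   94.1]), 1926)
[ 0.48736517 -0.23288241  0.08804977] [ 0.52711937 -0.1930923   0.0972243 ]
0.09 1894 [ 0.4876 -0.2329  0.09  ] [ 0.5271 -0.1931  0.0972]
0.07 204 [ 0.4873 -0.2331  0.0728] [ 0.5236 -0.1933  0.0899]
0.055 0 0 0
0.044 740 [ 0.4776 -0.2356  0.044 ] [ 0.5575 -0.1612  0.0496]
0.036 2553 [ 0.4756 -0.2369  0.0361] [ 0.558 -0.161  0.044]
dot (array([ 591.8, -128.2,   18.8]), array([ 585.9, -131.2,   92.1]), array([ 586. , -130.7,   92.1]), 562)
```

```bash
cat >> h.py <<'E'
def avg(manip,n=20,dt=.02):
    f=[];m=[]
    for _ in range(n):
        manip.dwell(dt);s=manip.state();f.append(s["contact_force"]);m.append(s["moment"])
    return np.mean(f,0).round(3),np.mean(m,0).round(4),s
E
python3 - <<'E'
from h import *
from cell import manip,cams
r=rot(np.radians(-160))
f0,m0,s=avg(manip,25);print("bias",f0,m0,s["clock"])
manip.move_linear([.508,-.2127,.11],rate=.15)
manip.move_linear([.508,-.2127,.066],rate=.08)
f,m,s=avg(manip,10);print("down",f-f0,m-m0)
for w in(.046,.043):
    manip.set_gripper(w,5);f,m,s=avg(manip,10);print(w,s["gripper_width"],s["grasp_force"],f-f0,m-m0)
manip.set_gripper(.03,5);f,m,s=avg(manip,20);print("grip",s["gripper_width"],s["grasp_force"],f-f0,m-m0,s["tool_pos"],s["clock"])
np.savez("bias.npz",f0=f0,m0=m0)
E
```

```text
bias [ 0.07  -0.152  0.195] [0.0393 0.004  0.0078] 4.3917
down [-0.159  0.309 -0.233] [ 0.0059  0.001  -0.0177]
0.046 0.0457317280856063 0.0 [-0.051  0.129 -0.25 ] [-0.0021  0.0008 -0.0049]
0.043 0.04297037217067081 0.0 [-0.159  0.121 -0.257] [-0.0038  0.0104 -0.0119]
grip 0.03971405530911108 4.999630297534168 [ 0.358 -1.704 -0.856] [-0.2914 -0.0557 -0.0118] [ 0.50812447 -0.2129471   0.06607083] 7.975
```

```bash
python3 - <<'E'
from h import *
from cell import manip
b=np.load("bias.npz");f0,m0=b["f0"],b["m0"];p=np.array([.508,-.2127,.066])
for i in range(3):
    p=p+[0.0,-.0003,0];manip.move_linear(p,rate=.005);f,m,s=avg(manip,12);print(p,f-f0,m-m0,s["clock"])
    if abs((f-f0)[1])<.5: break
manip.set_gripper(.03,20);f,m,s=avg(manip,15);print("grip",s["gripper_width"],s["grasp_force"],f-f0,m-m0,s["tool_pos"],s["clock"])
E
```

```text
[ 0.508 -0.213  0.066] [ 0.578 -1.769 -0.431] [-0.2571 -0.1021  0.0005] 8.425
[ 0.508  -0.2133  0.066 ] [ 1.129 -0.299  0.124] [-0.0212 -0.1447 -0.0061] 8.875
grip 0.039199844245922655 19.998148698359728 [1.208 0.72  0.576] [ 0.1659 -0.1715 -0.0047] [ 0.50802967 -0.2131877   0.0660134 ] 9.3417
```

```bash
cat > turn.py <<'E'
import sys,json
from h import *
from cell import manip
def turn(n,step,stop,k=8,T=.35):
    b=np.load("bias.npz");f0,m0=b["f0"],b["m0"]
    st=json.load(open("st.json"))
    for i in range(n):
        st["a"]+=step
        st["p"][2]-=step*.01/(2*np.pi)
        d=step*.01/(2*np.pi)
        manip.move_linear(st["p"],rate=d/T,rot=rot(np.radians(-160)-st["a"]))
        f,m,s=avg(manip,k,.01)
        c=s["joint_pos"]
        print("%.2f"%st["a"],(f-f0).round(2),(m-m0).round(3),"j6 %.2f w %.4f t %.2f"%(c[5],s["gripper_width"],s["clock"]))
        json.dump(st,open("st.json","w"))
        if (m-m0)[2]>stop: break
E
echo '{"a":0,"p":[0.508,-0.2133,0.066]}'>st.json
python3 -c "
from turn import *
turn(5,.2,.12)"
```

```text
0.20 [1.47 0.76 0.08] [ 0.112 -0.223 -0.064] j6 -2.17 w 0.0397 t 9.76
0.40 [ 1.47 -0.22 -0.11] [-0.049 -0.269 -0.041] j6 -1.97 w 0.0391 t 10.18
0.60 [ 1.5  -1.44 -0.21] [-0.227 -0.267 -0.022] j6 -1.77 w 0.0394 t 10.59
0.80 [ 1.4  -2.91 -0.38] [-0.488 -0.249 -0.058] j6 -1.57 w 0.0391 t 11.01
1.00 [ 0.3  -4.12 -0.44] [-0.755 -0.17  -0.048] j6 -1.37 w 0.0396 t 11.43
```

```bash
sed -i 's|^        c=s\["joint_pos"\]|        c=s["joint_pos"];st["p"][0]+=.00012*(f-f0)[0];st["p"][1]+=.00012*(f-f0)[1]|; s|manip.move_linear(st\["p"\],rate=d/T,rot=\(.*\))$|manip.move_linear(st["p"],rate=max(d,np.linalg.norm(np.array(st["p"])-manip.state()["tool_pos"]))/T,rot=\1);q=manip.state()|; s|"j6 %.2f|"i %.3f j6 %.2f|; s|%(c\[5\]|%((q["moment"]-m0)[2],c[5]|' turn.py
python3 -c "
from turn import *
turn(6,.15,.12,k=10,T=.3)"; cat st.json
```

```text
1.15 [ 0.61 -4.83 -0.32] [-0.852 -0.11  -0.059] i -0.073 j6 -1.22 w 0.0393 t 11.81
1.30 [-0.03 -3.81  0.93] [-0.671  0.019 -0.04 ] i -0.059 j6 -1.07 w 0.0393 t 12.25
1.45 [-0.94 -2.34  1.96] [-0.454  0.14  -0.056] i -0.072 j6 -0.92 w 0.0397 t 12.66
1.60 [-1.4  -0.83  2.93] [-0.262  0.223 -0.041] i -0.059 j6 -0.77 w 0.0394 t 13.04
1.75 [-1.92  0.31  3.75] [-0.086  0.264 -0.09 ] i -0.090 j6 -0.62 w 0.0391 t 13.43
1.90 [-1.9   0.74  4.15] [-0.016  0.276 -0.101] i -0.091 j6 -0.47 w 0.0393 t 13.81
{"a": 1.8999999999999995, "p": [0.5073313600000001, -0.21459335999999996, 0.06297605608125396]}
```

```bash
sed -i 's|st\["p"\]\[1\]+=.00012\*(f-f0)\[1\]|&;st["p"][2]+=.00015*(f-f0)[2]|' turn.py
python3 - <<'E'
import json
from h import *
from cell import manip
b=np.load("bias.npz");f0,m0=b["f0"],b["m0"]
s=manip.state();print(s["tool_pos"])
manip.set_gripper(.046,20);f,m,s=avg(manip,20);print("open",f-f0,m-m0,s["tool_pos"])
np.savez("bias.npz",f0=f,m0=m);f0,m0=f,m
manip.set_gripper(.03,20);f,m,s=avg(manip,20);print("grip",f-f0,m-m0,s["tool_pos"],s["clock"])
st=json.load(open("st.json"));st["p"]=list(s["tool_pos"]);json.dump(st,open("st.json","w"))
from turn import turn
turn(3,.1,.12,k=15,T=.25)
E
```

```text
[ 0.50751059 -0.21450062  0.06299108]
open [ 0.095  0.214 -0.198] [-0.1152  0.0407 -0.0125] [ 0.50759331 -0.21471735  0.06297435]
grip [-1.286 -0.231  0.842] [-0.0137  0.1501  0.016 ] [ 0.50745123 -0.21470551  0.06297856] 15.0583
2.00 [-1.95 -0.11  1.38] [-0.024  0.262 -0.112] i -0.061 j6 -0.37 w 0.0395 t 15.43
2.10 [-0.96 -0.18 -0.48] [-0.013  0.115 -0.096] i -0.202 j6 -0.27 w 0.0396 t 15.81
2.20 [-1.08  0.18 -0.18] [ 0.015  0.136 -0.124] i -0.155 j6 -0.17 w 0.0392 t 16.18
```

```bash
python3 - <<'E'
from h import *
from cell import manip
from turn import turn
b=np.load("bias.npz");f0,m0=b["f0"],b["m0"]
f,m,s=avg(manip,40,.01);print(f-f0,m-m0)
turn(1,.08,.5,k=50,T=.3)
E
```

```text
[-0.897  0.301 -0.308] [ 0.0372  0.1456 -0.0722]
2.28 [-0.94  0.54 -0.14] [ 0.094  0.125 -0.121] i -0.175 j6 -0.09 w 0.0397 t 17.18
```

```bash
python3 - <<'E'
from h import *
from cell import manip,cams
manip.set_gripper(.07,20)
p=manip.state()["tool_pos"]
manip.move_linear([p[0],p[1],.13],rate=.08)
manip.move_pose([.52,-.13,.22],rot(np.radians(180)))
def shot(n):
    manip.dwell(.25);s=manip.state();c=cams.capture("wrist");np.savez(f"pics/{n}.npz",**c,S=tool_T(s)@c["T_tool_cam"]);cv2.imwrite(f"pics/{n}.png",c["image"]);return c,cloud(c,tool_T(s)@c["T_tool_cam"])
# camera sits ahead along tool x; print which way
s=manip.state();print((tool_T(s)@cams.capture("wrist")["T_tool_cam"])[:3,3].round(3))
c,P=shot("w2");z=P[...,2];g=green(c["image"])
q=P[g&(z>.08)&(z<.1)&(np.hypot(P[...,0]-.596,P[...,1]+.127)<.04)];print("dot",circ(q) if len(q) else 0)
k=P[(z>.085)&(z<.1)&(np.hypot(P[...,0]-.508,P[...,1]+.213)<.03)];print("knob",circ(k) if len(k) else 0)
c=cams.capture("top");np.savez("pics/top1.npz",**c);print(manip.state()["clock"],manip.state()["joint_pos"][5])
E
```

```text
[ 0.446 -0.13   0.367]
dot (array([ 595.7, -127.2,   19.6]), array([ 595.1, -127.6,   92.1]), array([ 595.1, -127.2,   92.1]), 1396)
knob (array([ 507.4, -212.9,   20.4]), array([ 506.2, -211.8,   90.9]), array([ 506.4, -211.9,   90.5]), 1784)
20.7583 -1.8621957616722618
```

View pics/w2.png

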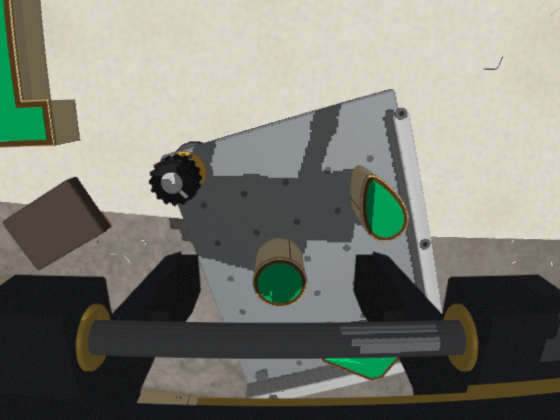

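```bash
python3 - <<'E'
from h import *
from cell import manip,cams
manip.set_gripper(.075,20)
manip.move_pose([.53,.278,.2],rot(np.radians(180)))
manip.dwell(.2);s=manip.state();c=cams.capture("wrist");S=tool_T(s)@c["T_tool_cam"];np.savez("pics/w3.npz",**c,S=S);cv2.imwrite("pics/w3.png",c["image"])
P=cloud(c,S);z=P[...,2];d=np.hypot(P[...,0]-.62,P[...,1]-.278)
for lo,hi in((.047,.06),(.027,.037)):
    q=P[(z>lo)&(z<hi)&(d<.04)];print(lo,circ(q) if len(q) else 0)
print(s["clock"],s["joint_pos"][5])
E
```

```text
0.047 (array([618.6, 277.5,  13.5]), array([616.4, 277.6,  55.5]), array([616.7, 277.2,  55.2]), 629)
0.027 (array([618.3, 277.5,  21.1]), array([610.1, 277.7,  30.9]), array([611.2, 277.6,  31.1]), 783)
22.7583 -1.129439722228751
```

View pics/w3.png

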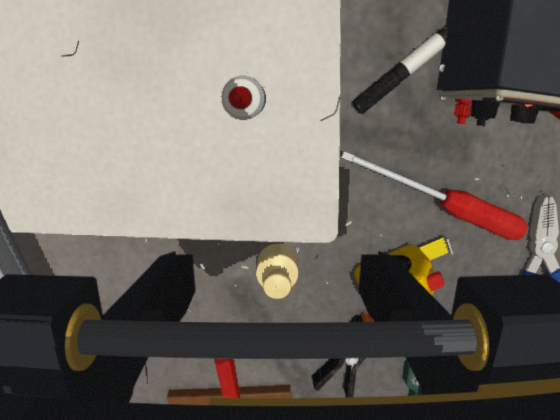

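```bash
python3 - <<'E'
from h import *
c=dict(np.load("pics/top0.npz"));P=cloud(c);x,y,z=P[...,0],P[...,1],P[...,2]
m=(abs(x-.619)<.045)&(abs(y-.278)<.105)&(np.hypot(x-.619,y-.278)>.03)
print(np.nanmax(z[m])); q=P[m&(z>.02)];print(len(q),q.min(0) if len(q) else 0,q.max(0) if len(q) else 0)
E
```

```text
0.06624493414889787
280 [0.61191742 0.35667485 0.02004055] [0.65382619 0.38295756 0.06624493]
```

```bash
python3 - <<'E'
from h import *
c=dict(np.load("pics/top0.npz"));P=cloud(c);x,y,z=P[...,0]-.619,P[...,1]-.2775,P[...,2]
for a in range(0,180,15):
    u=np.array([np.cos(np.radians(a)),np.sin(np.radians(a))]);al=x*u[0]+y*u[1];pe=-x*u[1]+y*u[0];o=np.hypot(x,y)>.03
    print(a,"body",np.nanmax(z[(abs(al)<.1)&(abs(pe)<.044)&o]).round(3),"finger",np.nanmax(z[(abs(al)<.062)&(abs(pe)<.016)&o]).round(3))
E
```

```text
0 body 0.007 finger 0.005
15 body 0.007 finger 0.006
30 body 0.007 finger 0.007
45 body 0.057 finger 0.007
60 body 0.066 finger 0.006
75 body 0.066 finger 0.006
90 body 0.066 finger 0.006
105 body 0.066 finger 0.006
120 body 0.007 finger 0.006
135 body 0.055 finger 0.006
150 body 0.053 finger 0.005
165 body 0.056 finger 0.005
```

```bash
python3 - <<'E'
from h import *
from cell import manip
r=rot(np.radians(105));x,y=.619,.2777
manip.move_pose([x,y,.13],r)
manip.move_linear([x,y,.06],rate=.12)
manip.move_linear([x,y,.006],rate=.05)
f0,m0,s=avg(manip,10)
manip.set_gripper(.05,10)
manip.set_gripper(.03,10);f,m,s=avg(manip,12);print("touch",f-f0,m-m0,s["gripper_width"])
manip.set_gripper(.03,25)
manip.move_linear([x,y,.05],rate=.06)
f,m,s=avg(manip,12);print("lift",f-f0,m-m0,s["gripper_width"],s["grasp_force"],s["clock"])
manip.move_linear([x,y,.2],rate=.15)
manip.move_pose([.5957,-.1272,.18],r)
manip.move_linear([.5957,-.1272,.12],rate=.08)
f,m,s=avg(manip,20);print("over",f-f0,s["tool_pos"],s["gripper_width"],s["clock"])
np.savez("bias2.npz",f=f)
E
```

```text
touch [-0.117 -0.259  0.146] [-0.0034  0.0844 -0.0197] 0.040705580471570024
lift [ 0.209 -0.284 -5.073] [-0.0139  0.0068 -0.0182] 0.04019569192080806 24.64313408374437 28.4333
over [ 0.334  0.023 -4.577] [ 0.59599447 -0.12729383  0.12051862] 0.04011461380546757 32.3167
```

```bash
python3 - <<'E'
from h import *
from cell import manip,cams
s=manip.state();c=cams.capture("wrist");S=tool_T(s)@c["T_tool_cam"];cv2.imwrite("pics/w4.png",c["image"])
c2=cams.capture("scene");i=c2["image"][40:180,230:400];a=cv2.resize(i,None,fx=2.3,fy=2.3,interpolation=2)
b=cv2.resize(c["image"],None,fx=.76,fy=.76)
o=np.zeros((max(a.shape[0],b.shape[0]),a.shape[1]+b.shape[1],3),np.uint8);o[:b.shape[0],:b.shape[1]]=b;o[:a.shape[0],b.shape[1]:]=a
cv2.imwrite("pics/c4.png",cv2.resize(o,None,fx=min(1,798/o.shape[1]),fy=min(1,798/o.shape[1])))
E
```

```text
(no output)
```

View pics/c4.png

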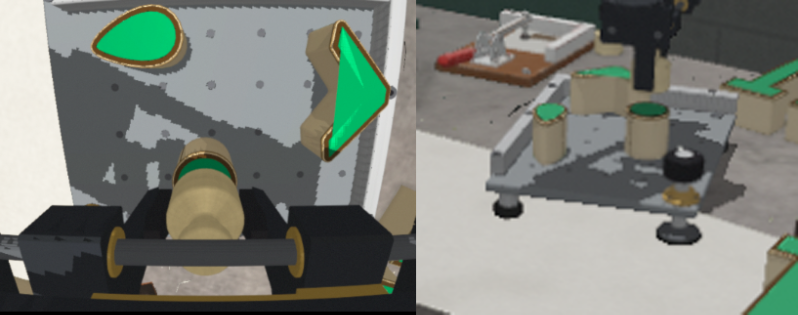

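The weight hangs upright over the dot (about (205,190) in the left half). In the right half, the foot's sole meets the table at (680,232). Next I lower the weight, watching the force.

```bash
python3 - <<'E'
from h import *
from cell import manip
fb=np.load("bias2.npz")["f"];z0=None
x,y=.5957,-.1272
manip.move_linear([x,y,.1005],rate=.04)
# current absolute bias
f,m,s=avg(manip,20,.01);ref=f;print("ref",f)
z=.1005
while z>.090:
    z-=.0005;manip.move_linear([x,y,z],rate=.01);f,m,s=avg(manip,10,.01);d=f-ref
    if d[2]>.5: print(round(z,4),d)
    if d[2]>1.2: break
print("at",z,d,s["tool_pos"],s["clock"])
manip.set_gripper(.046,10);f,m,s=avg(manip,10,.01);print(f-ref,s["gripper_width"])
manip.set_gripper(.07,10)
manip.move_linear([x,y,.16],rate=.06)
manip.move_linear([x-.09,y,.22],rate=.15)
manip.move_pose([.52,-.0,.25],rot(np.radians(180)))
manip.dwell(.2);s=manip.state();c=cams=None
from cell import cams
c=cams.capture("top");np.savez("pics/top2.npz",**c);im=cv2.resize(c["image"][100:300,230:430],None,fx=3,fy=3);cv2.imwrite("pics/t2.png",im)
P=cloud(c);zz=P[...,2];g=np.hypot(P[...,0]-.596,P[...,1]+.127)<.04
for lo,hi in((.139,.16),(.118,.13)): q=P[g&(zz>lo)&(zz<hi)];print(circ(q) if len(q) else 0)
print(s["clock"])
E
```

```text
ref [ 0.107 -0.034 -4.596]
0.0955 [-1.816  0.117  4.301]
at 0.0955 [-1.816  0.117  4.301] [ 0.59578826 -0.12722335  0.0959442 ] 36.55
[-0.109 -0.198  4.809] 0.04585531036501023
0
0
40.7583
```

View pics/t2.png

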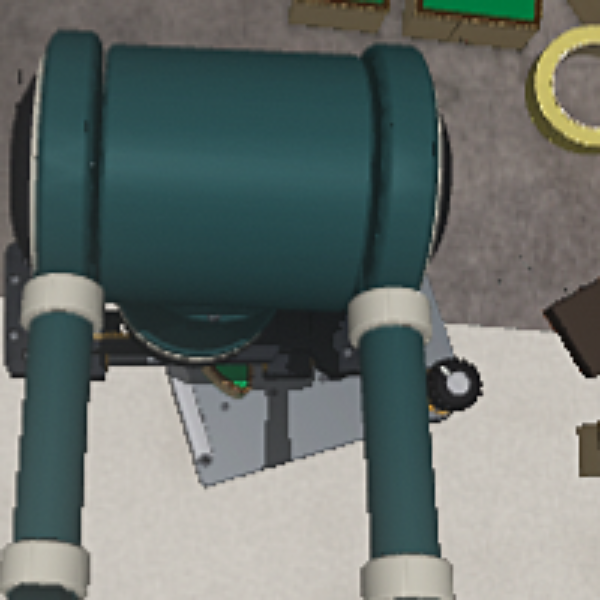

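The arm blocks the top view of the stand here; only the knob shows, at (457,383). I'll swing the arm away and check again.

```bash
python3 - <<'E'
from h import *
from cell import manip,cams
p=manip.state()["tool_pos"];manip.move_linear([p[0],p[1],.3],rate=.15)
manip.move_pose([.3,.5,.3],rot(np.radians(180)));manip.dwell(.2)
c=cams.capture("top");im=cv2.resize(c["image"][100:280,240:420],None,fx=3,fy=3);cv2.imwrite("pics/t3.png",im)
P=cloud(c);z=P[...,2]
def near(x,y,r=.04): return np.hypot(P[...,0]-x,P[...,1]-y)<r
for lo,hi in((.137,.16),(.115,.135),(.086,.1)): q=P[near(.596,-.127)&(z>lo)&(z<hi)];print(circ(q) if len(q) else 0)
g=green(c["image"])
for n,s in(("circ",(304,155)),("grave",(305,217))): print(n,circ(blob(P,g&(z>.075)&(z<.1),s)))
print("knob",circ(P[near(.508,-.212,.03)&(z>.075)]));print(manip.state()["clock"])
E
```

```text
(array([ 597.3, -126.5,   13.1]), array([ 596.4, -126. ,  144.6]), array([ 596.7, -126.1,  144.6]), 122)
(array([ 596.9, -126.5,   21. ]), array([ 588.8, -119.1,  120.2]), array([ 591.8, -122.6,  120.2]), 163)
(array([ 595.7, -126. ,   23.1]), array([ 582.2, -112.2,   91.3]), array([ 586.3, -116.8,   91.9]), 64)
circ (array([664.7, -44.3,  41.5]), array([676.2, -38.8,  91.5]), array([676.8, -40.5,  91.4]), 320)
grave (array([530.2, -44.6,  24.7]), array([532.3, -42.9,  91.5]), array([532.3, -42.9,  91.5]), 215)
knob (array([ 508.3, -211.5,   20.4]), array([ 506.8, -210.3,   89.8]), array([ 507.6, -210.5,   89.1]), 257)
43.5167
```

View pics/t3.png

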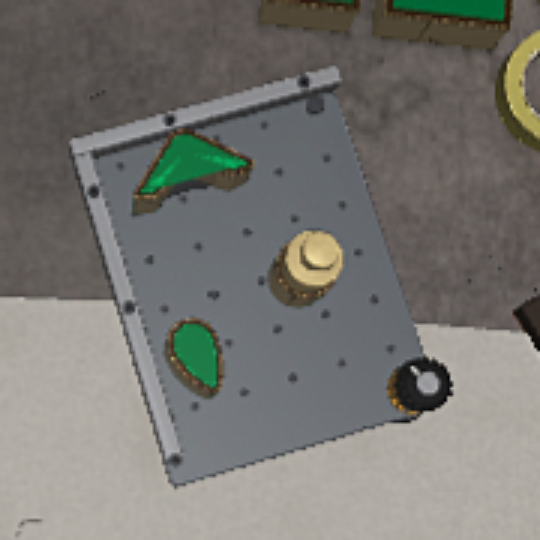

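The weight stands upright at (315,260), within about 1.5 mm of the dot's centre, and the stand and accents have not moved. Handing in.

```bash
python3 -c "
from cell import order
print(order.close_job())"
```

```text
the job is handed in; nothing more can be done
None
```

The job is handed in at about 44 s: I screwed the foot down about 3.6 mm to bear roughly 4 N (estimated from the turning torque), then set the brass weight upright on the dot accent within about 1.5 mm of centre, and the stand and accents didn't visibly move.

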